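Seat the idler block and hold the belt tensioner back on a printer drive unit

ROBOT

A 6-joint arm with a two-finger parallel gripper is mounted at the origin on the work surface. World frame = base frame: x ahead of the robot, y to its left, z up, the work surface at z = 0. Lengths are in m, angles in rad, forces in N, time in s.
With the tool pointing down it reaches from about 0.375 to 0.75 m from the base axis. Payload 9 kg.
Tool frame: the origin (TCP) lies midway between the tips of the shut fingers; the grasp point (between the pads) lies 19 mm behind it; z points along the fingers, y is the direction in which the jaws open and shut (so a half turn about z gives the same grasp; the last joint's range is limited). The gripper opens to 85 mm and grips with 20 to 120 N. Pads are 22 mm wide; open, the fingers measure 114 mm over their backs; the gripper's body (76 mm by 85 mm) begins 54 mm behind the grasp point. The pads swing forward as they close: fully open they stand 13 mm farther back than shut.
Start: joints at [-1.362, 0.104, 0.097, 1.564, 0, 1.353], TCP at [0.248, -0.546, 0.231] pointing down, gripper open.
Joint ranges: [-2.99, 2.99], [-0.84, 1.86], [-1.1, 1.16], [-1.84, 2.11], [-1.51, 1.56], [-3.14, 3.14]. Speed limits (rad/s): [2.22, 2.22, 2.57, 3.14, 3.14, 3.14].

INTERFACE

Orientations are given as a rotation vector (axis times angle).
In Python, from workcell import ctrl gives the robot as it stands. The module is installed in compiled form; this text tells all that it offers.
- The arm moves only by the shell command python3 -m inch 'ROWS' [FORCE]. ROWS is JSON, a list of rows, each an object with "turn": the turn, a rotation vector about the tool's x, y, z in rad, a list of three; "delta_pos": the shift along the tool's x, y, z in mm, a list of three; "gripper": the finger opening in mm, from 0 to 85.4. In form: [{"turn": [wx, wy, wz], "delta_pos": [x, y, z], "gripper": gripper}, ...]. A call has 1 to 12 rows; each row shifts and turns the commanded pose from where the row before left it, along the tool's axes as they then stand; what a row does not reach is not made up. A row lasts 1/10 s, in which the tool goes at most 50 mm and 8.59 degrees, less where a joint would pass 70% of its speed; a pose out of reach is approached as far as the arm can. A call is refused whole if a number of a shift passes 50 or a number of a turn 0.15, either way. A call with a gripper value outside its range is refused whole. The fingers move at their own pace and stop on an object; FORCE is the grip in N (left out, the last holds). Time passes only in rows, so rows that do not move let the fingers close. It gives the time, the measured TCP pose, the force and the opening at its end, in the units of the state.
- ctrl.read_state(): the state, without advancing time (a new reading comes with each control period).
- ctrl.camera(name): name is "side" or "top" or "wrist"; returns a dict with "color" (400x640x3 uint8, red, green, blue), "fov_y" (degrees; the focal length in pixels is half the picture's height over the tangent of half this angle, whatever the lens; pixels are square), "cx", "cy" (the principal point, pixels), "distortion" ([k1, k2, p1, p2, k3] as OpenCV has them; the pictures are not rectified), "R" (3x3) and "t" (3): a world point X has camera coordinates R X + t. Camera axes: x right, y down, z forward; pixel columns grow to the right and rows downward; lengths in m; the calibration is good to about 2 mm. A picture is of the moment at which its call begins. There is no depth.
- ctrl.sign_off(): hands the job in, once; it reports no verdict.
Trained networks look in the newest picture that a camera, given by its name, has taken for a name from the list of things; names that differ only in an ending like _2 or _b are one class to them, and where a whole thing is asked for, a point or a joint stands for the part that bears it (a point fixed in the world has none). Each returns a list of dicts, best first, with "score" (0 to 1); they miss things now and then, are a little off and sometimes report something else, mostly with a low value. They report only what shows in the picture. A call takes as long as a camera call. They do not tell look-alikes from the thing itself.
- ctrl.search_frame(camera, query): "location" ([x, y, z] in m, in world coordinates, good to about 4 mm: the middle of the surface that is visible of it).
The state is a dict: "t": time; "q": joint angles; "qvel": joint speeds; "effort": joint torques, N m; "position": TCP position; "ee_rot": TCP orientation; "ft_force": force on the tool from outside, world axes, zero at the start; "torque": the same for the moment, N m; "finger_gap": finger opening in m.
Only numpy, scipy, OpenCV 4.12 (cv2) and the standard library are available. Lean on these libraries where they do the work, as an engineer would, in place of code of your own. Each camera call takes 0.05 s, during which the arm holds its last target.

TASK

I am about to fit a new belt to this printer drive unit and need both hands for it. Set the loose idler block (do not drop it) fully down over the two locating pegs on the unit's plate and let go of it; then push the sprung tensioner arm back by its thumb tab until the pawl has clicked in behind the last ratchet tooth, and finish holding the arm still a little beyond that click, so that your push and not the pawl carries the spring. Do not jam the arm hard against its end stop, and leave the other things on the bench where they are; the program ends while you are still holding the arm back.

Things in the scene. Friction and masses are not known exactly. Their poses are not given: they have to be found in the camera images.
- drive_unit: Drive unit out of an office printer, fixed on the bench: steel mounting plate 200 mm (its x) by 320 mm (its y), top face 50 mm above the bench. On it: two locating pegs near the +y end, tensioner arm in the middle, motor pulley and white gear near the -y end; nothing over 48 mm above the plate. Origin: bench height under the plate's centre. Its x points away from the robot, turned up to 0.3 rad.
- peg_mid (a point): Point on the plate's top face midway between the locating pegs, frame turned as the drive unit. The pegs stand 20 mm either side of it along the unit's x: upright steel pins, 8 mm diameter, 14 mm tall, the top 5 mm tapering to a 2.4 mm tip. Along y there are over 30 mm of free plate beside the seated block on either side.
- idler_block: Loose aluminium block 64 mm (its x) by 30 mm (its y) by 24 mm high, 100 to 200 g, with a black flanged pulley (24 mm diameter, to 38 mm) and bolt head (to 42 mm) on top. Two upright through holes, 10.5 mm diameter, 20 mm either side of centre along its x, go over the pegs (either way round). Origin: centre of underside, z up. Stands on the bench left or right of the drive unit.
- pivot (a point): Axis of the tensioner arm's pivot post, at the plate's top face; the arm swings about the vertical here. The tab's push face lies 114 mm along the arm and 12 mm to its -x side (that of the pusher). The arm is a flat steel bar 12 to 16 mm above the plate, with a ratchet sector at its tail and, 78 mm from the pivot, a belt roller (24 mm diameter, 25 to 41 mm above the plate).
- tab_face (a point): Centre of the push face of the arm's thumb tab, 32 mm above the plate, 114.6 mm from the pivot. The tab is an upright steel flange at the arm's end, 22 mm wide along the arm, 4 mm thick, 12 to 48 mm above the plate. Frame turns with the arm: y runs along the arm from pivot to tab, x is the push direction. The pusher stands on the -x side, clear for 40 mm and down to the plate.
- tensioner (a joint): Angle of the tensioner arm, rad: 0 at rest (the arm then leans 0.32 rad from the unit's +y towards -x), growing as the tab is pushed back (clockwise from above, away from the robot) to a hard stop at 0.62. Spring force at the tab: 4 N at rest, 8 N at 0.5. The pawl clicks behind three teeth at 0.17, 0.30 and, the last, 0.43. To keep the load off the pawl hold it beyond 0.47.
- pawl (a joint): White sliding pawl, sprung against the ratchet teeth, m: 0 when home, about 0.003 to 0.004 while a tooth passes. If the arm is let go beyond the last click it springs back and hangs on the pawl at about 0.39 rad.
- spare_gear: Bystander: loose white stepped gear, 54 mm in diameter, 22 mm high, standing on the other side of the drive unit from the idler block. Origin: centre of its underside.
- screwdriver: Bystander: black-handled screwdriver, 190 mm, lying on the far right. Origin: middle of the tool at bench height.
- screw_dish: Bystander: round steel dish, 72 mm in diameter, 22 mm high. Origin: centre of its underside.
- disk_drive: Bystander: 3.5 inch disk drive, 147 x 101 x 26 mm, right of the drive unit. Origin: centre of its underside.
- case_fan: Bystander: black 80 x 80 x 25 mm fan lying flat behind the drive unit. Origin: centre of its underside.
- air_can: Bystander: upright compressed-air can, 65 mm in diameter, 172 mm high. Origin: centre of its underside.
Not all that is in view belongs to the job. Leave any orange or turquoise look-alike of the idler_block alone.

How it is judged:
By the outcome, as a careful person would: the job done as asked, in the order asked, and still so for the second after the job is handed in, while the arm keeps its last pose, push and grip.
It also fails if it takes over 64 s, if anything falls off the work surface, if the arm or the gripper's body presses on something with over 40 N, if the wrist force passes 120 N, or if a joint passes its speed limit or range.

## Working session

There is one attempt and no reset: what is moved stays moved. The work goes in short steps, Python scripts to look and compute and a shell command to move; the robot and the scene stay as the last step left them, time stands still between calls to the robot, and variables do not carry over. Pictures are saved under pics/ and viewed, and the job is handed in when it is done.

```bash
mkdir -p pics; ls; cat > h.py <<'E'
import numpy as np, cv2, json
from workcell import ctrl
def snap(name,fn):
    c=ctrl.camera(name); cv2.imwrite(f'pics/{fn}.png',c['color'][:,:,::-1].copy()); 
    import pickle; pickle.dump(c,open(f'pics/{fn}.pkl','wb')); return c
def load(fn):
    import pickle; return pickle.load(open(f'pics/{fn}.pkl','rb'))
def K(c):
    f=200/np.tan(np.radians(c['fov_y'])/2); return np.array([[f,0,c['cx']],[0,f,c['cy']],[0,0,1.]])
def proj(c,P):
    R=np.array(c['R']);p,_=cv2.projectPoints(np.array(P,float).reshape(-1,3),cv2.Rodrigues(R)[0],np.array(c['t'],float),K(c),np.array(c['distortion'],float)); return p[:,0]
def ray(c,uv):
    u=cv2.undistortPoints(np.array(uv,float).reshape(-1,1,2),K(c),np.array(c['distortion'],float))[:,0]
    R=np.array(c['R']); d=np.c_[u,np.ones(len(u))]@R; o=-R.T@np.array(c['t']); return o,d
def onz(c,uv,z):
    o,d=ray(c,uv); return o+d*((z-o[2])/d[:,2])[:,None]
E
python3 - <<'E'
from h import *
s=ctrl.read_state(); print(s)
for n in ['top','side','wrist']:
    c=snap(n,n+'0'); print(n,c['fov_y'],c['distortion'],-np.array(c['R']).T@c['t'])
    for q in ['drive_unit','idler_block','tab_face','pivot','spare_gear','tensioner','pawl']:
        print(q,[(round(r['score'],2),np.round(r['location'],3).tolist()) for r in ctrl.search_frame(n,q)])
E
```

```text
pics
{'t': 0.0, 'q': array([-1.36168361e+00,  1.04706867e-01,  9.64625323e-02,  1.56389908e+00,
        1.02903822e-05,  1.35311448e+00]), 'qvel': array([ 0.00112159, -0.00029579, -0.00198732,  0.00027388,  0.00039274,
        0.00072986]), 'effort': array([-5.38874792e-04, -5.56925333e+01,  5.03653085e+01,  1.66091725e-02,
       -3.78739869e-04, -1.84359868e-05]), 'position': array([ 0.24832336, -0.54583329,  0.23051419]), 'ee_rot': array([-3.06901567e+00, -6.65045401e-01, -2.52192347e-05]), 'ft_force': array([0.69099546, 0.75991965, 0.55266694]), 'torque': array([-0.06872797, -0.02819689, -0.00320127]), 'finger_gap': 0.08551002956049958}
top 49.45578116474763 [-0.02009216  0.          0.          0.          0.        ] [ 0.3532283  -0.00698587  1.20244251]
drive_unit [(0.6, [0.515, -0.01, 0.05])]
idler_block [(0.67, [0.521, 0.31, 0.024]), (0.56, [0.469, 0.434, 0.024])]
tab_face [(0.63, [0.509, -0.02, 0.061])]
pivot [(0.76, [0.518, -0.008, 0.046]), (0.63, [0.583, 0.43, 0.134])]
spare_gear [(0.53, [0.466, -0.333, 0.01])]
tensioner [(0.8, [0.508, -0.021, 0.066])]
pawl []
side 49.313517626005215 [-0.08131108  0.          0.          0.          0.        ] [0.22215113 1.09344985 0.89719985]
drive_unit [(0.62, [0.518, 0.018, 0.05])]
idler_block [(0.9, [0.519, 0.326, 0.03]), (0.76, [0.406, 0.366, 0.021]), (0.71, [0.461, 0.449, 0.027])]
tab_face [(0.76, [0.499, 0.009, 0.067]), (0.2, [0.774, 0.063, 0.021])]
pivot [(0.63, [0.519, 0.016, 0.049])]
spare_gear [(0.4, [0.463, -0.322, 0.007])]
tensioner [(0.7, [0.497, 0.009, 0.063])]
pawl []
wrist 69.79247121112573 [-0.02253339  0.          0.          0.          0.        ] [ 0.32369725 -0.51254436  0.37323361]
drive_unit []
idler_block []
tab_face []
pivot []
spare_gear []
tensioner []
pawl []
```

View pics/top0.png

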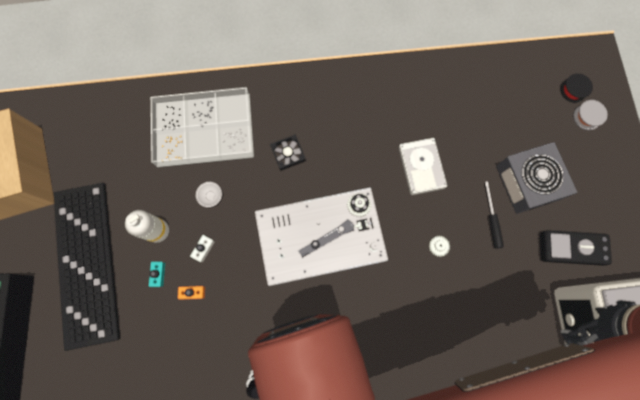

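View pics/side0.png

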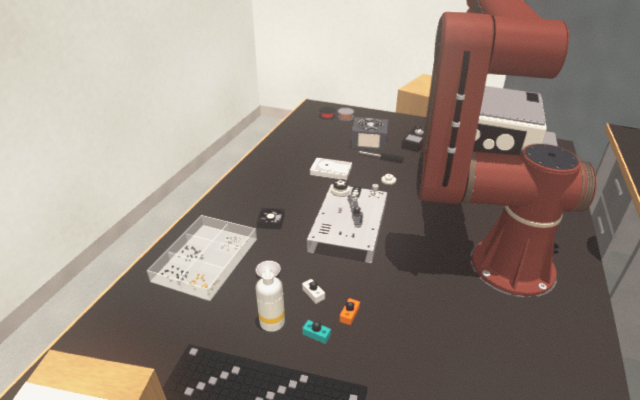

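The top view shows the aluminium block at about (202,248), with the turquoise look-alike at (156,274) and the orange one at (190,293). The drive unit is centred near (320,237). I'll zoom in on both.

```bash
python3 - <<'E'
from h import *
a=cv2.imread('pics/top0.png')
cv2.imwrite('pics/topA.png',cv2.resize(a[180:290,245:395],None,fx=5.3,fy=5.3,interpolation=cv2.INTER_CUBIC))
b=cv2.resize(a[225:275,170:240],None,fx=8,fy=8,interpolation=cv2.INTER_CUBIC)
s=cv2.imread('pics/side0.png')
d=cv2.resize(s[270:310,290:340],None,fx=8,fy=8,interpolation=cv2.INTER_CUBIC)
cv2.imwrite('pics/topB.png',b);cv2.imwrite('pics/sideB.png',d)
E
```

```text
(no output)
```

View pics/topA.png

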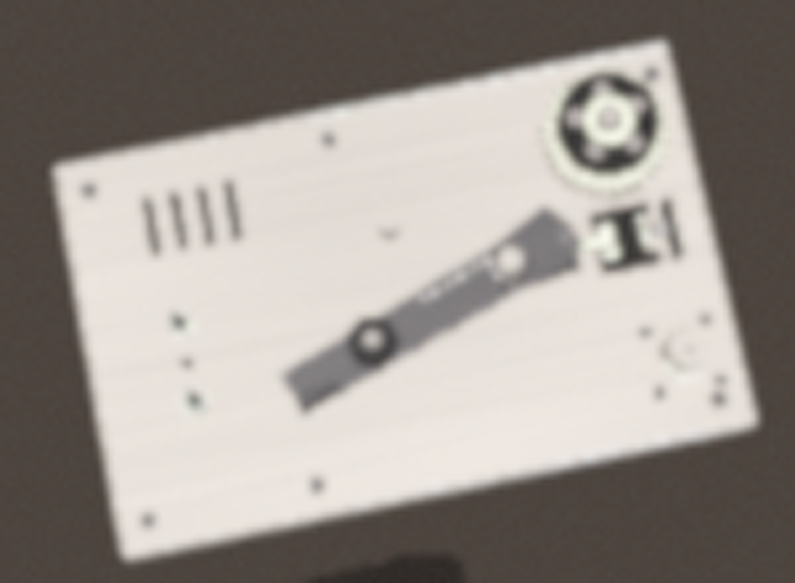

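View pics/topB.png

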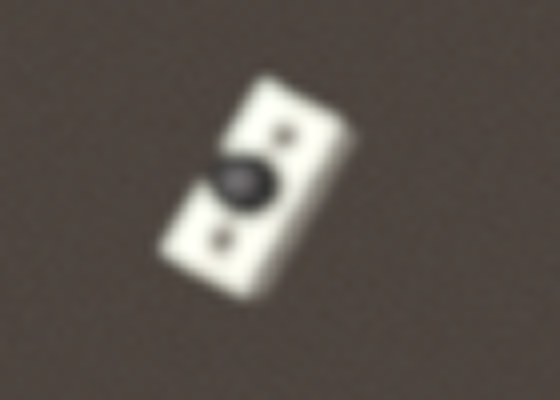

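The plate corners in the crop are at (52,165), (668,40), (758,428) and (123,560), and the pegs are at (178,321) and (195,400). On the block, the holes are at (285,135) and (221,239) in its own crop.

```bash
python3 - <<'E'
from h import *
c=load('top0')
A=lambda p:(np.array(p,float)+.5)/5.3-.5+[245,180]
B=lambda p:(np.array(p,float)+.5)/8-.5+[170,225]
P=onz(c,A([(52,165),(668,40),(758,428),(123,560)]),.05)[:,:2]; print('corners',P.round(4).tolist(),P.mean(0))
print([np.linalg.norm(P[i]-P[i-1]) for i in range(4)])
for i,j in((1,0),(2,3)): d=P[j]-P[i];print('y ang',np.arctan2(-d[0],d[1]))
for i,j in((3,0),(2,1)): d=P[j]-P[i];print('x ang',np.arctan2(d[1],d[0]))
p=onz(c,A([(178,321),(195,400)]),.05+.012)[:,:2]; print('pegs',p,p.mean(0),np.linalg.norm(p[0]-p[1]),np.arctan2(*(p[0]-p[1])[::-1]))
h=onz(c,B([(285,135),(221,239)]),.022)[:,:2]; print('holes',h,h.mean(0),np.linalg.norm(h[0]-h[1]),np.arctan2(*(h[0]-h[1])[::-1]))
t=onz(c,B([(265,75),(350,125),(245,298),(160,250)]),.024)[:,:2]; print('block top',t,t.mean(0))
v=onz(c,A([(510,262)]),.066);print('pivot',v)
E
```

```text
corners [[0.6072, 0.1604], [0.6399, -0.1612], [0.4373, -0.1803], [0.4056, 0.139]] [ 0.52250439 -0.01051128]
[np.float64(0.20271423660343205), np.float64(0.32322921558713524), np.float64(0.20351522756747228), np.float64(0.3208800351728498)]
y ang 0.10121779993273052
y ang 0.09873192328851345
x ang 0.10559155721245884
x ang 0.0940263752052257
pegs [[0.51890321 0.1014903 ]
 [0.47891971 0.09626273]] [0.49891146 0.09887651] 0.04032378659577643 0.13000591045501989
holes [[0.54183501 0.30441518]
 [0.50856487 0.32763645]] [0.52519994 0.31602582] 0.040572520610018 -0.609356254998652
block top [[0.5628897  0.30986316]
 [0.54265649 0.28157778]
 [0.48755766 0.31973459]
 [0.50669998 0.34787811]] [0.52495096 0.31476341]
pivot [[ 0.53061089 -0.06605176  0.066     ]]
```

```bash
cat >> h.py <<'E'
from scipy.spatial.transform import Rotation as Ro
def tool():
    s=ctrl.read_state(); return np.array(s['position']),Ro.from_rotvec(s['ee_rot']).as_matrix(),s
def plan(xyz,ydir=None):
    """world target; ydir = desired world angle of tool y axis. prints shift in current tool axes mm, and turn z"""
    p,R,s=tool()
    if ydir is not None:
        a=np.arctan2(R[1,1],R[0,1]); e=(ydir-a+np.pi/2)%np.pi-np.pi/2
        # desired rotation
        xd=np.array([0,0,0.]);z=np.array([0,0,-1.]);y=np.array([np.cos(a+e),np.sin(a+e),0]);x=np.cross(y,z)
        Rd=np.c_[x,y,z]; print('turn',Ro.from_matrix(R.T@Rd).as_rotvec().round(4)); 
        print('shift after turn',(Rd.T@(np.array(xyz)-p)*1000).round(1))
    print('shift now',(R.T@(np.array(xyz)-p)*1000).round(1),'t',s['t'],'q',s['q'].round(2))
E
python3 - <<'E'
from h import *
p,R,s=tool(); print(R.round(3))
c=load('wrist0'); print('cam in tool',R.T@(-np.array(c['R']).T@c['t']-p), (np.array(c['R'])@R).round(3))
plan([0.42,0.09,0.25],0.1+np.pi/2)
E
```

```text
[[ 0.91   0.414 -0.   ]
 [ 0.414 -0.91  -0.   ]
 [-0.     0.    -1.   ]]
cam in tool [ 0.08249652  0.00054966 -0.14191458] [[ 0.     1.     0.001]
 [-0.948  0.001 -0.317]
 [-0.317 -0.001  0.948]]
turn [1.000e-04 0.000e+00 3.268e-01]
shift after turn [ 234.3 -615.9  -18.7]
shift now [ 419.6 -508.1  -18.7] t 1.2 q [-1.36  0.1   0.1   1.56 -0.    1.35]
```

```bash
python3 -m inch '[{"turn":[0,0,0.11],"delta_pos":[0,0,0],"gripper":60},{"turn":[0,0,0.11],"delta_pos":[0,0,0],"gripper":60},{"turn":[0,0,0.107],"delta_pos":[0,0,0],"gripper":60},{"turn":[0,0,0],"delta_pos":[14,-38,-1],"gripper":60},{"turn":[0,0,0],"delta_pos":[14,-38,-1],"gripper":60},{"turn":[0,0,0],"delta_pos":[14,-38,-1],"gripper":60},{"turn":[0,0,0],"delta_pos":[14,-38,-1],"gripper":60},{"turn":[0,0,0],"delta_pos":[14,-38,-1],"gripper":60},{"turn":[0,0,0],"delta_pos":[14,-38,-1],"gripper":60},{"turn":[0,0,0],"delta_pos":[14,-38,-1],"gripper":60}]'
python3 -c "
from h import *
plan([0.42,0.09,0.25],0.1+np.pi/2)"
```

```text
t: 2.2
position: [0.3195, -0.2703, 0.2384]
ee_rot: [3.137, 0.156, 0.001]
ft_force: [-0.4, 0.3, 0.4]
finger_gap: 0.06
turn [ 0.0006 -0.0003 -0.0006]
shift after turn [ 136.  -348.4  -11.6]
shift now [ 135.7 -348.5  -11.7] t 2.2 q [-1.02 -0.46 -0.39  1.64  0.    2.03]
```

```bash
python3 -m inch '[{"turn":[0,0,-0.149],"delta_pos":[0,0,0],"gripper":60},{"turn":[0,0,-0.149],"delta_pos":[0,0,0],"gripper":60},{"turn":[0,0,-0.149],"delta_pos":[0,0,0],"gripper":60},{"turn":[0,0,-0.149],"delta_pos":[0,0,0],"gripper":60},{"turn":[0,0,-0.149],"delta_pos":[0,0,0],"gripper":60},{"turn":[0,0,-0.149],"delta_pos":[0,0,0],"gripper":60},{"turn":[0,0,-0.149],"delta_pos":[0,0,0],"gripper":60},{"turn":[0,0,-0.149],"delta_pos":[0,0,0],"gripper":60},{"turn":[0,0,-0.149],"delta_pos":[0,0,0],"gripper":60},{"turn":[0,0,-0.149],"delta_pos":[0,0,0],"gripper":60},{"turn":[0,0,-0.149],"delta_pos":[0,0,0],"gripper":60}]'
python3 -m inch '[{"turn":[0,0,-0.149],"delta_pos":[0,0,0],"gripper":60},{"turn":[0,0,-0.149],"delta_pos":[0,0,0],"gripper":60},{"turn":[0,0,-0.149],"delta_pos":[0,0,0],"gripper":60},{"turn":[0,0,-0.149],"delta_pos":[0,0,0],"gripper":60},{"turn":[0,0,-0.149],"delta_pos":[0,0,0],"gripper":60},{"turn":[0,0,-0.149],"delta_pos":[0,0,0],"gripper":60},{"turn":[0,0,-0.149],"delta_pos":[0,0,0],"gripper":60},{"turn":[0,0,-0.149],"delta_pos":[0,0,0],"gripper":60},{"turn":[0,0,-0.149],"delta_pos":[0,0,0],"gripper":60},{"turn":[0,0,-0.149],"delta_pos":[0,0,0],"gripper":60}]'
python3 -c "
from h import *
plan([0.56,0.08,0.25],0.1+np.pi/2)"
```

```text
t: 3.3
position: [0.3194, -0.2718, 0.2384]
ee_rot: [2.02, 2.406, -0.0]
ft_force: [-0.1, -0.0, 0.4]
finger_gap: 0.0599
t: 4.3
position: [0.3194, -0.2718, 0.2385]
ee_rot: [-0.147, 3.138, -0.001]
ft_force: [-0.5, -0.4, -0.2]
finger_gap: 0.0602
turn [-0.0004  0.0002 -0.0066]
shift after turn [-274.5  326.   -11.5]
shift now [-272.3  327.8  -11.6] t 4.3 q [-1.02 -0.45 -0.39  1.64 -0.   -1.11]
```

```bash
python3 -m inch '[{"turn":[0,0,-0.007],"delta_pos":[-27,33,-1],"gripper":60},{"turn":[0,0,0],"delta_pos":[-27,33,-1],"gripper":60},{"turn":[0,0,0],"delta_pos":[-27,33,-1],"gripper":60},{"turn":[0,0,0],"delta_pos":[-27,33,-1],"gripper":60},{"turn":[0,0,0],"delta_pos":[-27,33,-1],"gripper":60},{"turn":[0,0,0],"delta_pos":[-27,33,-1],"gripper":60},{"turn":[0,0,0],"delta_pos":[-27,33,-1],"gripper":60},{"turn":[0,0,0],"delta_pos":[-27,33,-1],"gripper":60},{"turn":[0,0,0],"delta_pos":[-27,33,-1],"gripper":60},{"turn":[0,0,0],"delta_pos":[-27,30,-1],"gripper":60},{"turn":[0,0,0],"delta_pos":[0,0,0],"gripper":60},{"turn":[0,0,0],"delta_pos":[0,0,0],"gripper":60}]'
python3 - <<'E'
from h import *
plan([0.56,0.08,0.25],0.1+np.pi/2)
c=snap('wrist','w1')
E
```

```text
t: 5.5
position: [0.5577, 0.0797, 0.2478]
ee_rot: [0.151, -3.137, 0.0]
ft_force: [-0.0, 0.5, -0.5]
finger_gap: 0.0599
turn [-0.0001 -0.001  -0.004 ]
shift after turn [-2.4  0.1 -2.2]
shift now [-2.4  0.1 -2.2] t 5.5 q [-0.09 -0.    0.02  1.59 -0.   -0.19]
```

View pics/w1.png

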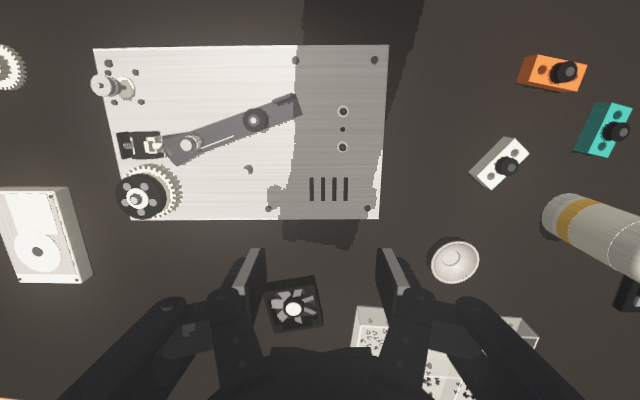

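This wrist view shows the pegs at about (343,111) and (343,147), and the pivot at about (190,145). The tab is at about (285,100) and the block at about (500,163). I'll zoom in to measure them.

```bash
python3 - <<'E'
from h import *
a=cv2.imread('pics/w1.png')
def z(n,x0,y0,x1,y1,f): cv2.imwrite(f'pics/{n}.png',cv2.resize(a[y0:y1,x0:x1],None,fx=f,fy=f,interpolation=cv2.INTER_CUBIC))
z('w1a',320,90,370,170,7); z('w1b',455,125,545,200,8); z('w1c',110,80,310,180,4)
E
```

```text
(no output)
```

View pics/w1a.png

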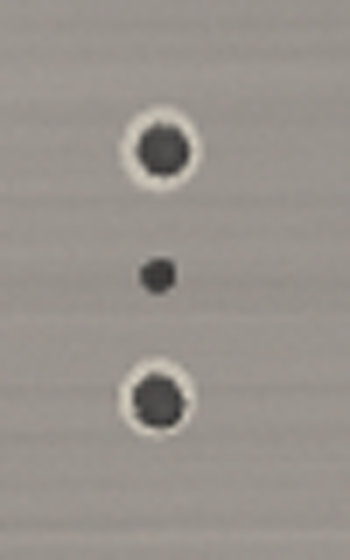

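View pics/w1b.png

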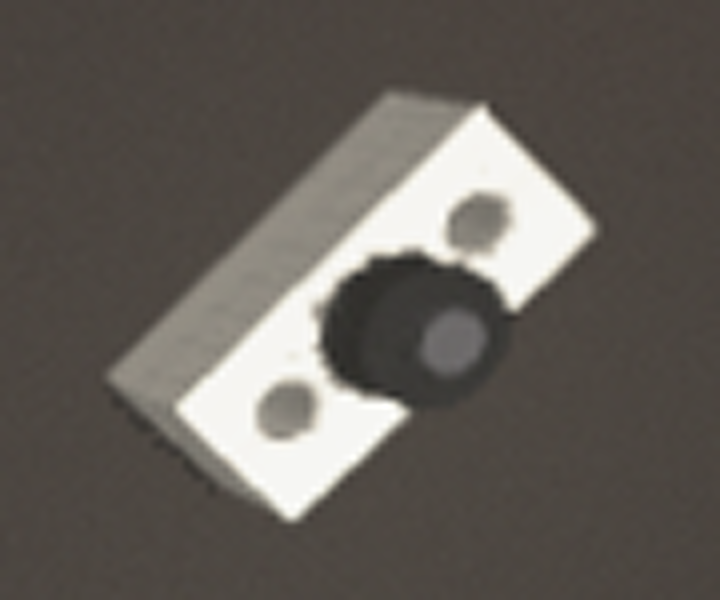

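View pics/w1c.png

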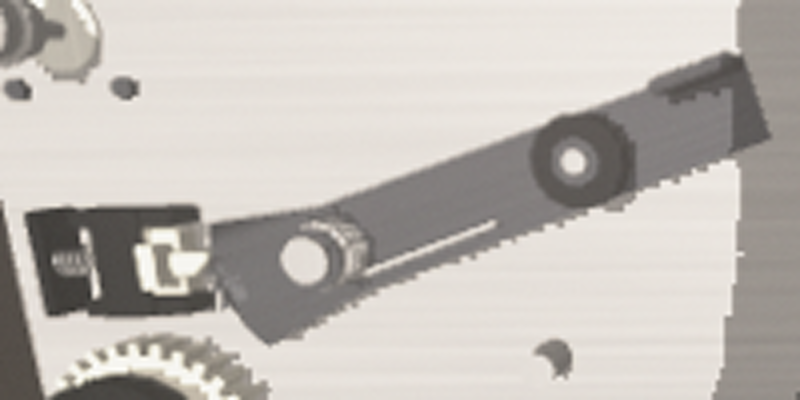

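```bash
python3 - <<'E'
from h import *
c=load('w1')
A=lambda p:(np.array(p,float)+.5)/7-.5+[320,90]
B=lambda p:(np.array(p,float)+.5)/8-.5+[455,125]
C=lambda p:(np.array(p,float)+.5)/4-.5+[110,80]
print('cam',-np.array(c['R']).T@c['t'])
an=lambda d:np.arctan2(d[1],d[0])
for z in(.05,.056,.062):
    p=onz(c,A([(162,150),(158,401)]),z)[:,:2]; print('pegs',z,p.round(4).tolist(),p.mean(0).round(4),np.linalg.norm(p[0]-p[1]).round(4),an(p[1]-p[0]).round(3))
print('mark',onz(c,A([(158,275)]),.05))
h=onz(c,B([(479,222),(288,410)]),.023)[:,:2]; print('holes',h.mean(0),np.linalg.norm(h[0]-h[1]),an(h[1]-h[0]))
t=onz(c,B([(482,105),(598,230),(293,520),(177,408)]),.024)[:,:2]; print('top',t.mean(0),[np.linalg.norm(t[i]-t[i-1]) for i in range(4)],an(t[2]-t[1]),an(t[3]-t[0]))
print('roller',onz(c,C([(574,161)]),.091))
for z in(.06,.07,.08,.09):print('pivot',z,onz(c,C([(303,260)]),z))
tb=onz(c,C([(652,85),(722,55)]),.098);print('tab top edge',tb,an(tb[1]-tb[0]))
q=onz(c,np.array([(94,48.),(388,45),(379,219),(129.5,219)]),.05)[:,:2];print('plate',q.mean(0),[np.linalg.norm(q[i]-q[i-1]).round(4) for i in range(4)],[an(q[i]-q[j]).round(4) for i,j in((1,0),(2,3),(3,0),(2,1))])
E
```

```text
cam [0.4776293  0.07174686 0.38979537]
pegs 0.05 [[0.4812, 0.0977], [0.5214, 0.1019]] [0.5013 0.0998] 0.0404 0.103
pegs 0.056 [[0.4812, 0.0973], [0.5207, 0.1014]] [0.5009 0.0993] 0.0397 0.103
pegs 0.062 [[0.4811, 0.0968], [0.5199, 0.1008]] [0.5005 0.0988] 0.039 0.103
mark [[0.5009145  0.09942978 0.05      ]]
holes [0.52648724 0.31557556] 0.04035716384478373 -0.5915488964959029
top [0.52660391 0.3155058 ] [np.float64(0.06399649436519587), np.float64(0.030529921253834164), np.float64(0.06377354839552377), np.float64(0.029941304294842194)] -0.603636334587193 -0.5944327137618527
roller [[0.49788064 0.00583581 0.091     ]]
pivot 0.06 [[ 0.53455402 -0.07776006  0.06      ]]
pivot 0.07 [[ 0.53282796 -0.07322673  0.07      ]]
pivot 0.08 [[ 0.5311019  -0.06869341  0.08      ]]
pivot 0.09 [[ 0.52937584 -0.06416009  0.09      ]]
tab top edge [[0.47788092 0.02567488 0.098     ]
 [0.4694851  0.04203937 0.098     ]] 2.0448302621999295
plate [ 0.52415933 -0.00985334] [np.float64(0.1987), np.float64(0.3165), np.float64(0.1996), np.float64(0.3209)] [np.float64(1.6702), np.float64(1.6675), np.float64(0.0885), np.float64(0.1106)]
```

```bash
python3 - <<'E'
from h import *
plan([0.5265,0.3155,0.12],-.597+np.pi/2)
c=load('top0'); print(onz(c,[(145,222),(155,228)],0.1))
print([ (round(r['score'],2),np.round(r['location'],3).tolist()) for r in ctrl.search_frame('top','air_can')])
E
```

```text
turn [-4.000e-04 -4.000e-04  6.917e-01]
shift after turn [158.6 178.3 128.2]
shift now [  8.4 238.5 128.1] t 5.55 q [-0.09 -0.    0.02  1.59 -0.   -0.19]
[[0.59594923 0.43735328 0.1       ]
 [0.57751394 0.41166445 0.1       ]]
[(0.63, [0.581, 0.429, 0.131])]
```

```bash
python3 -m inch '[{"turn":[0,0,0.138],"delta_pos":[0,0,0],"gripper":60},{"turn":[0,0,0.138],"delta_pos":[0,0,0],"gripper":60},{"turn":[0,0,0.138],"delta_pos":[0,0,0],"gripper":60},{"turn":[0,0,0.138],"delta_pos":[0,0,0],"gripper":60},{"turn":[0,0,0.14],"delta_pos":[0,0,0],"gripper":60},{"turn":[0,0,0],"delta_pos":[26,30,14],"gripper":60},{"turn":[0,0,0],"delta_pos":[26,30,14],"gripper":60},{"turn":[0,0,0],"delta_pos":[26,30,14],"gripper":60},{"turn":[0,0,0],"delta_pos":[26,30,14],"gripper":60},{"turn":[0,0,0],"delta_pos":[26,30,14],"gripper":60},{"turn":[0,0,0],"delta_pos":[28.6,28,14],"gripper":60},{"turn":[0,0,0],"delta_pos":[0,0,0],"gripper":60}]'
python3 - <<'E'
from h import *
plan([0.5265,0.3155,0.12],-.597+np.pi/2)
c=snap('wrist','w2')
E
```

```text
t: 6.8
position: [0.5245, 0.3177, 0.1623]
ee_rot: [-0.921, -3.001, 0.001]
ft_force: [-0.2, -1.0, -0.5]
finger_gap: 0.06
turn [-0.0015 -0.0023  0.0018]
shift after turn [-2.9 -0.7 42.3]
shift now [-3.  -0.7 42.3] t 6.8 q [0.33 0.14 0.02 1.44 0.   0.93]
```

View pics/w2.png

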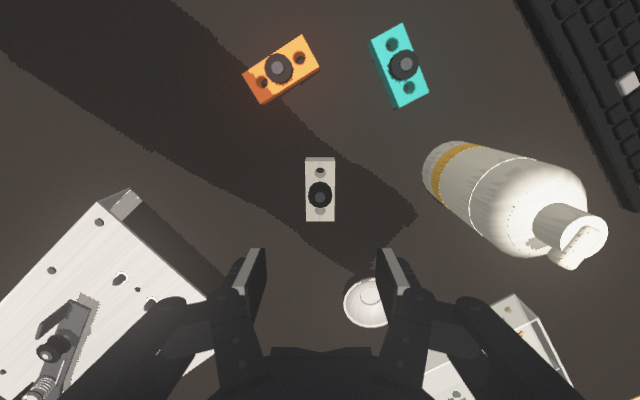

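```bash
python3 - <<'E'
from h import *
a=cv2.imread('pics/w2.png')
cv2.imwrite('pics/w2a.png',cv2.resize(a[150:230,290:350],None,fx=7,fy=7,interpolation=cv2.INTER_CUBIC))
c=load('w2')
for n in('air_can','screw_dish'): print([ (round(r['score'],2),np.round(r['location'],3).tolist()) for r in ctrl.search_frame('wrist',n)])
E
```

```text
[(0.88, [0.575, 0.431, 0.138])]
[(0.71, [0.679, 0.283, 0.017])]
```

View pics/w2a.png

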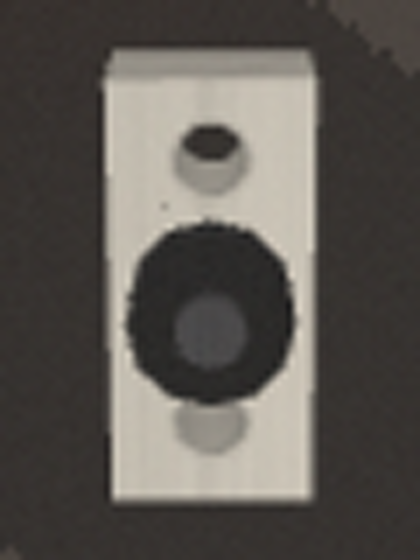

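The block's top-face corners in this crop are at (107,77), (315,77), (313,500) and (112,500).

```bash
python3 - <<'E'
from h import *
c=load('w2')
A=lambda p:(np.array(p,float)+.5)/7-.5+[290,150]
an=lambda d:np.arctan2(d[1],d[0])
t=onz(c,A([(107,77),(315,77),(313,500),(112,500)]),.024)[:,:2];m=t.mean(0)
print(m,[np.linalg.norm(t[i]-t[i-1]).round(4) for i in range(4)],an(t[2]-t[1]),an(t[3]-t[0]))
plan([*m,.005],-.597+np.pi/2)
E
```

```text
[0.52685932 0.31575834] [np.float64(0.0642), np.float64(0.0293), np.float64(0.0642), np.float64(0.0303)] -0.5841751888778014 -0.6001160904511781
turn [ 0.0002  0.0008 -0.0016]
shift after turn [  1.    1.  159.9]
shift now [  1.1   1.  159.9] t 6.95 q [ 0.33  0.14  0.02  1.45 -0.    0.92]
```

```bash
python3 -m inch '[{"turn":[0,0,0],"delta_pos":[0.5,0.5,25],"gripper":60},{"turn":[0,0,0],"delta_pos":[0.5,0.5,25],"gripper":60},{"turn":[0,0,0],"delta_pos":[0,0,25],"gripper":60},{"turn":[0,0,0],"delta_pos":[0,0,25],"gripper":60},{"turn":[0,0,0],"delta_pos":[0,0,20],"gripper":60},{"turn":[0,0,0],"delta_pos":[0,0,15],"gripper":60},{"turn":[0,0,0],"delta_pos":[0,0,10],"gripper":60},{"turn":[0,0,0],"delta_pos":[0,0,10],"gripper":60},{"turn":[0,0,0],"delta_pos":[0,0,7],"gripper":60},{"turn":[0,0,0],"delta_pos":[0,0,0],"gripper":60},{"turn":[0,0,0],"delta_pos":[0,0,0],"gripper":60}]' 40
python3 -m inch '[{"turn":[0,0,0],"delta_pos":[0,0,0],"gripper":20},{"turn":[0,0,0],"delta_pos":[0,0,0],"gripper":20},{"turn":[0,0,0],"delta_pos":[0,0,0],"gripper":20},{"turn":[0,0,0],"delta_pos":[0,0,0],"gripper":20},{"turn":[0,0,0],"delta_pos":[0,0,0],"gripper":20},{"turn":[0,0,0],"delta_pos":[0,0,0],"gripper":20},{"turn":[0,0,0],"delta_pos":[0,0,0],"gripper":20},{"turn":[0,0,0],"delta_pos":[0,0,0],"gripper":20}]' 45
python3 - <<'E'
from h import *
c=snap('wrist','w3'); print(tool()[0])
E
```

```text
t: 8.05
position: [0.5268, 0.3169, 0.0028]
ee_rot: [0.925, 3.002, 0.0]
ft_force: [0.1, -0.4, 1.4]
finger_gap: 0.0603
t: 8.85
position: [0.5271, 0.317, 0.003]
ee_rot: [0.925, 3.001, 0.001]
ft_force: [-0.7, 0.4, 5.6]
finger_gap: 0.0295
[0.52704405 0.31704444 0.00304143]
```

View pics/w3.png

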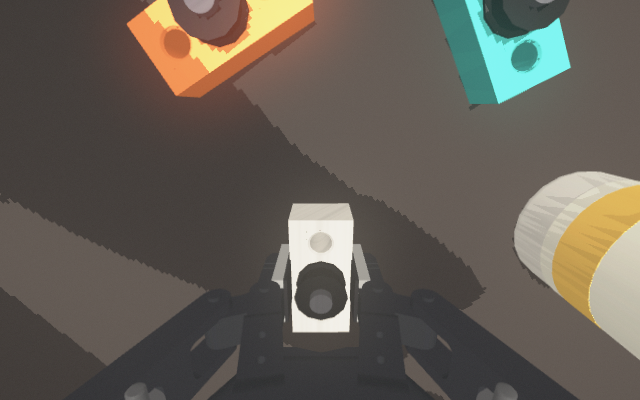

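The block is held between the pads (gap 29.5 mm), with its visible hole at (320,242). I'll measure where it sits in the tool frame.

```bash
python3 - <<'E'
from h import *
a=cv2.imread('pics/w3.png')
cv2.imwrite('pics/w3a.png',cv2.resize(a[195:345,270:370],None,fx=4,fy=4,interpolation=cv2.INTER_CUBIC))
E
```

```text
(no output)
```

View pics/w3a.png

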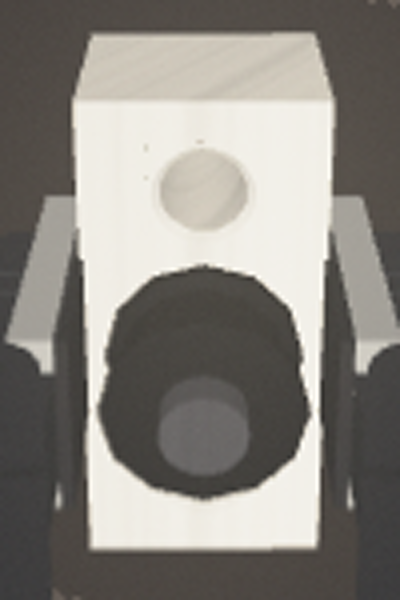

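```bash
python3 - <<'E'
from h import *
c=load('w3')
A=lambda p:(np.array(p,float)+.5)/4-.5+[270,195]
an=lambda d:np.arctan2(d[1],d[0])
p,R,s=tool()
for z in (.022,.024,.026):
  t=onz(c,A([(74,100),(333,100),(318,549),(90,549)]),z);m=t.mean(0)
  print(z,m,[np.linalg.norm(t[i]-t[i-1]).round(4) for i in range(4)],'tool',(R.T@(m-p)).round(4))
h=onz(c,A([(203,190)]),.024)[0];print('hole tool',R.T@(h-p))
y=R[:,1];print('yaw tool x',np.arctan2(R[1,0],R[0,0]))
E
```

```text
0.022 [0.5291    0.3163231 0.022    ] [np.float64(0.065), np.float64(0.0299), np.float64(0.065), np.float64(0.0306)] tool [-0.0021  0.0006 -0.019 ]
0.024 [0.52798325 0.31707896 0.024     ] [np.float64(0.0639), np.float64(0.0294), np.float64(0.0639), np.float64(0.0301)] tool [-0.0008  0.0006 -0.021 ]
0.026 [0.5268665  0.31783482 0.026     ] [np.float64(0.0629), np.float64(0.029), np.float64(0.0629), np.float64(0.0296)] tool [ 0.0006  0.0006 -0.023 ]
hole tool [ 0.01985651  0.00047502 -0.02097291]
yaw tool x 2.5438738733024056
```

```bash
python3 -m inch '[{"turn":[0,0,0],"delta_pos":[0,0,-10],"gripper":20},{"turn":[0,0,0],"delta_pos":[0,0,-20],"gripper":20},{"turn":[0,0,0],"delta_pos":[0,0,-30],"gripper":20},{"turn":[0,0,0],"delta_pos":[0,0,-30],"gripper":20},{"turn":[0,0,0],"delta_pos":[0,0,-30],"gripper":20},{"turn":[0,0,0],"delta_pos":[0,0,-20],"gripper":20},{"turn":[0,0,-0.138],"delta_pos":[0,0,0],"gripper":20},{"turn":[0,0,-0.138],"delta_pos":[0,0,0],"gripper":20},{"turn":[0,0,-0.138],"delta_pos":[0,0,0],"gripper":20},{"turn":[0,0,-0.138],"delta_pos":[0,0,0],"gripper":20},{"turn":[0,0,-0.148],"delta_pos":[0,0,0],"gripper":20},{"turn":[0,0,0],"delta_pos":[0,0,0],"gripper":20}]' 45
python3 - <<'E'
from h import *
plan([0.5005,0.099,0.14],.102+np.pi/2)
E
```

```text
t: 10.1
position: [0.5263, 0.3167, 0.1424]
ee_rot: [0.164, -3.137, 0.0]
ft_force: [-0.5, 1.1, -2.0]
finger_gap: 0.0291
turn [-0.0002 -0.0005  0.0025]
shift after turn [  47.8 -214.     2.4]
shift now [  48.3 -213.8    2.4] t 10.1 q [ 0.33  0.15 -0.02  1.41 -0.    0.22]
```

```bash
python3 -m inch '[{"turn":[0,0,0.002],"delta_pos":[4,-20,0],"gripper":20},{"turn":[0,0,0],"delta_pos":[8,-35,0],"gripper":20},{"turn":[0,0,0],"delta_pos":[10,-35,0],"gripper":20},{"turn":[0,0,0],"delta_pos":[12,-35,0],"gripper":20},{"turn":[0,0,0],"delta_pos":[10,-20,0],"gripper":20},{"turn":[0,0,0],"delta_pos":[4,-9,0],"gripper":20},{"turn":[0,0,0],"delta_pos":[0,0,0],"gripper":20},{"turn":[0,0,0],"delta_pos":[0,0,0],"gripper":20}]' 45
python3 - <<'E'
from h import *
plan([0.5005,0.099,0.14],.102+np.pi/2)
c=snap('wrist','w4')
E
```

```text
t: 10.9
position: [0.4945, 0.1593, 0.1425]
ee_rot: [-0.155, 3.137, 0.0]
ft_force: [-0.9, 0.7, -1.6]
finger_gap: 0.0291
turn [ 0.0002  0.0005 -0.0033]
shift after turn [  0.2 -60.6   2.5]
shift now [ -0.  -60.6   2.5] t 10.9 q [ 0.06 -0.14 -0.31  1.41  0.   -0.04]
```

View pics/w4.png

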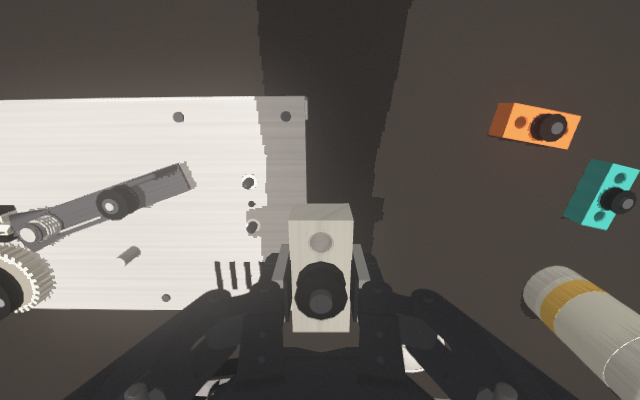

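```bash
python3 - <<'E'
from h import *
a=cv2.imread('pics/w4.png')
cv2.imwrite('pics/w4a.png',cv2.resize(a[165:245,225:275],None,fx=7,fy=7,interpolation=cv2.INTER_CUBIC))
cv2.imwrite('pics/w4b.png',cv2.resize(a[195:345,270:370],None,fx=4,fy=4,interpolation=cv2.INTER_CUBIC))
E
```

```text
(no output)
```

View pics/w4a.png

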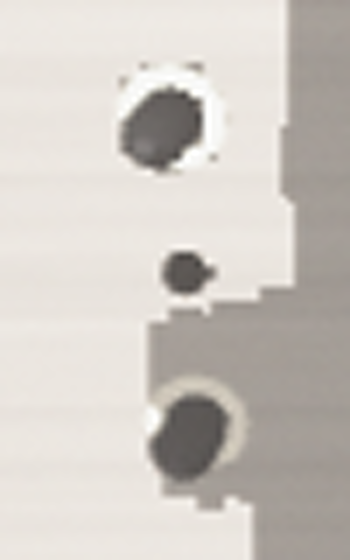

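View pics/w4b.png

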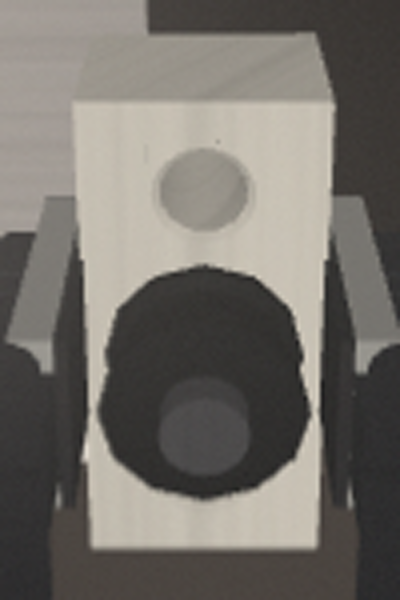

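The collars around the pegs are at (170,119) and (196,427) in the crop, with the centre mark at (185,273). The block has not slipped in the grip.

```bash
python3 - <<'E'
from h import *
c=load('w4')
A=lambda p:(np.array(p,float)+.5)/7-.5+[225,165]
an=lambda d:np.arctan2(d[1],d[0])
t=onz(c,A([(170,119),(196,427),(185,273)]),.05)[:,:2]; print(t,t[:2].mean(0),np.linalg.norm(t[1]-t[0]),an(t[1]-t[0]))
p,R,s=tool()
m=t.mean(0); off=R@[-.0004,0.0004,0]
plan([m[0]-off[0],m[1]-off[1],.14],.102+np.pi/2); plan([.5007-off[0],.0992-off[1],.14],.102+np.pi/2)
E
```

```text
[[0.48139839 0.09735896]
 [0.52152422 0.10145601]
 [0.5009192  0.09960951]] [0.50146131 0.09940749] 0.04033445171211287 0.10175251864531433
turn [ 0.0002  0.0003 -0.0023]
shift after turn [ -0.2 -60.9   2.4]
shift now [ -0.4 -60.9   2.4] t 10.95 q [ 0.06 -0.14 -0.31  1.41  0.   -0.04]
turn [ 0.0002  0.0003 -0.0023]
shift after turn [  0.4 -61.1   2.4]
shift now [  0.2 -61.1   2.4] t 10.95 q [ 0.06 -0.14 -0.31  1.41  0.   -0.04]
```

```bash
python3 -m inch '[{"turn":[0,0,-0.002],"delta_pos":[0,-15,0],"gripper":20},{"turn":[0,0,0],"delta_pos":[0,-20,0],"gripper":20},{"turn":[0,0,0],"delta_pos":[0,-16,0],"gripper":20},{"turn":[0,0,0],"delta_pos":[0,-10,0],"gripper":20},{"turn":[0,0,0],"delta_pos":[0,0,10],"gripper":20},{"turn":[0,0,0],"delta_pos":[0,0,20],"gripper":20},{"turn":[0,0,0],"delta_pos":[0,0,20],"gripper":20},{"turn":[0,0,0],"delta_pos":[0,0,12],"gripper":20},{"turn":[0,0,0],"delta_pos":[0,0,8],"gripper":20},{"turn":[0,0,0],"delta_pos":[0,0,0],"gripper":20},{"turn":[0,0,0],"delta_pos":[0,0,0],"gripper":20},{"turn":[0,0,0],"delta_pos":[0,0,0],"gripper":20}]' 45
python3 - <<'E'
from h import *
p,R,s=tool();print(p,s['ft_force'])
off=R@[-.0004,0.0004,0]
plan([.5009-off[0],.0992-off[1],.053],.102+np.pi/2)
snap('wrist','w5');snap('side','s5')
a=cv2.imread('pics/w5.png');cv2.imwrite('pics/w5a.png',a[180:340,200:440].repeat(3,0).repeat(3,1))
E
```

```text
t: 12.15
position: [0.5011, 0.0981, 0.0733]
ee_rot: [-0.16, 3.136, -0.0]
ft_force: [0.1, 0.5, -1.5]
finger_gap: 0.0294
[0.50106286 0.09809758 0.07325384] [ 0.14093413  0.5015562  -1.48370533]
turn [-0.0003  0.0015  0.0002]
shift after turn [ 0.4  0.7 20.3]
shift now [ 0.5  0.7 20.3] t 12.15 q [-0.06 -0.14 -0.43  1.28 -0.   -0.17]
```

View pics/w5a.png

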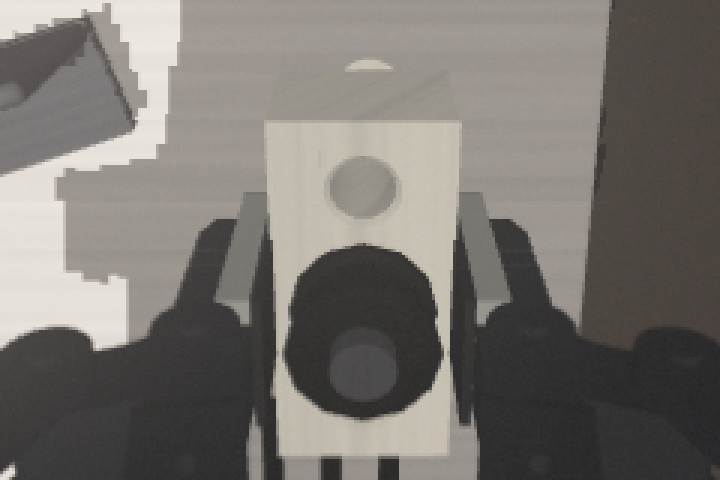

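The near collar's top edge shows above the block at about (323,200).

```bash
python3 - <<'E'
from h import *
c=load('w5');p,R,s=tool()
pk=onz(c,[(200+369.5/3-.5,180+60/3)],.05)[0]; print('ring far-from-block edge (robot side)',pk)
for y in(.0973,.0975):
  print(proj(c,[[.481,y,.05],[.481-.0064,y-.0006,.05]]))
# hole centre now
h=onz(c,[(200+363.5/3-.5,180+187/3)],.0735-.003+.024)[0];print('hole',h,'tool',R.T@(h-p))
print('peg near in tool',R.T@(np.array([.481,.0974,.05])-p), 'ring edge tool',R.T@(pk-p))
E
```

```text
ring far-from-block edge (robot side) [0.47532615 0.09675121 0.05      ]
[[322.58637285 208.82163107]
 [322.70828315 198.86073335]]
[[322.91083665 208.85292873]
 [323.03656529 198.89278911]]
hole [0.48139541 0.09609971 0.0945    ] tool [ 1.96640991e-02  7.43397209e-05 -2.14159601e-02]
peg near in tool [0.01998468 0.00142172 0.02308324] ring edge tool [0.02569511 0.00135466 0.02307559]
```

```bash
python3 -m inch '[{"turn":[0,0,0],"delta_pos":[0.3,1.1,2],"gripper":20},{"turn":[0,0,0],"delta_pos":[0,0,2],"gripper":20},{"turn":[0,0,0],"delta_pos":[0,0,2],"gripper":20},{"turn":[0,0,0],"delta_pos":[0,0,2],"gripper":20},{"turn":[0,0,0],"delta_pos":[0,0,2],"gripper":20},{"turn":[0,0,0],"delta_pos":[0,0,0],"gripper":20}]'
python3 -m inch '[{"turn":[0,0,0],"delta_pos":[0,0,2],"gripper":20},{"turn":[0,0,0],"delta_pos":[0,0,1],"gripper":20},{"turn":[0,0,0],"delta_pos":[0,0,0],"gripper":20}]'
python3 -c "
from h import *
p,R,s=tool();print(p,s['ft_force'],s['torque'])"
```

```text
t: 12.85
position: [0.4998, 0.0991, 0.0619]
ee_rot: [0.16, -3.137, 0.0]
ft_force: [-0.6, 0.1, -1.5]
finger_gap: 0.0295
t: 13.15
position: [0.4999, 0.0991, 0.0591]
ee_rot: [0.16, -3.137, 0.0]
ft_force: [-1.0, 0.6, -2.0]
finger_gap: 0.0292
[0.49987534 0.09913232 0.0590841 ] [-1.00295053  0.63839988 -1.99296603] [-0.01306404  0.06041429 -0.03916858]
```

```bash
python3 -m inch '[{"turn":[0,0,0],"delta_pos":[0,0,1.5],"gripper":20},{"turn":[0,0,0],"delta_pos":[0,0,1.5],"gripper":20},{"turn":[0,0,0],"delta_pos":[0,0,1.5],"gripper":20},{"turn":[0,0,0],"delta_pos":[0,0,1],"gripper":20},{"turn":[0,0,0],"delta_pos":[0,0,0],"gripper":20}]'
python3 -m inch '[{"turn":[0,0,0],"delta_pos":[0,0,0.7],"gripper":20},{"turn":[0,0,0],"delta_pos":[0,0,0],"gripper":20},{"turn":[0,0,0],"delta_pos":[0,0,0],"gripper":20}]'
```

```text
t: 13.65
position: [0.4998, 0.0991, 0.0536]
ee_rot: [0.16, -3.137, 0.0]
ft_force: [-0.2, -0.1, -2.5]
finger_gap: 0.0291
t: 13.95
position: [0.5, 0.0991, 0.0531]
ee_rot: [-0.16, 3.137, -0.0]
ft_force: [-0.1, -0.2, -0.9]
finger_gap: 0.0293
```

```bash
python3 -m inch '[{"turn":[0,0,0],"delta_pos":[0,0,0.8],"gripper":20},{"turn":[0,0,0],"delta_pos":[0,0,0],"gripper":20},{"turn":[0,0,0],"delta_pos":[0,0,0],"gripper":20}]'
python3 - <<'E'
from h import *
snap('wrist','w6');snap('side','s6')
a=cv2.imread('pics/s6.png');cv2.imwrite('pics/s6a.png',cv2.resize(a[180:270,300:400],None,fx=6,fy=6,interpolation=cv2.INTER_CUBIC))
E
```

```text
t: 14.25
position: [0.5001, 0.0991, 0.053]
ee_rot: [-0.161, 3.137, -0.0]
ft_force: [-3.8, -0.2, 6.1]
finger_gap: 0.0288
```

View pics/s6a.png

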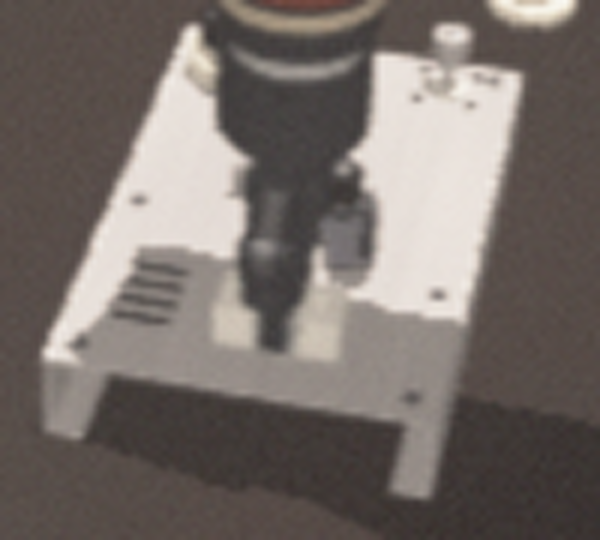

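View pics/w6.png

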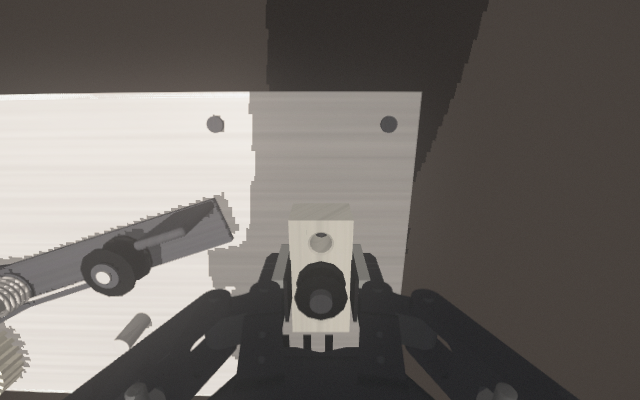

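The peg top now shows inside the hole at (320,240), and contact began at the expected seated height. I'll release the block.

```bash
python3 -m inch '[{"turn":[0,0,0],"delta_pos":[0,0,0],"gripper":34},{"turn":[0,0,0],"delta_pos":[0,0,0],"gripper":40},{"turn":[0,0,0],"delta_pos":[0,0,0],"gripper":48},{"turn":[0,0,0],"delta_pos":[0,0,0],"gripper":52},{"turn":[0,0,0],"delta_pos":[0,0,0],"gripper":52}]'
python3 -m inch '[{"turn":[0,0,0],"delta_pos":[0,0,-10],"gripper":52},{"turn":[0,0,0],"delta_pos":[0,0,-20],"gripper":52},{"turn":[0,0,0],"delta_pos":[0,0,-30],"gripper":52},{"turn":[0,0,0],"delta_pos":[0,0,-30],"gripper":52},{"turn":[0,0,0],"delta_pos":[0,0,-20],"gripper":52},{"turn":[0,0,0],"delta_pos":[0,0,0],"gripper":52}]'
python3 - <<'E'
from h import *
snap('wrist','w7');snap('side','s7')
a=cv2.imread('pics/s7.png');cv2.imwrite('pics/s7a.png',cv2.resize(a[180:270,300:400],None,fx=6,fy=6,interpolation=cv2.INTER_CUBIC))
E
```

```text
t: 14.85
position: [0.5, 0.0991, 0.0523]
ee_rot: [-0.16, 3.137, -0.0]
ft_force: [-0.4, 0.3, 0.1]
finger_gap: 0.0521
t: 15.45
position: [0.5018, 0.099, 0.1664]
ee_rot: [-0.16, 3.132, -0.001]
ft_force: [0.4, 0.6, 0.4]
finger_gap: 0.052
```

View pics/s7a.png

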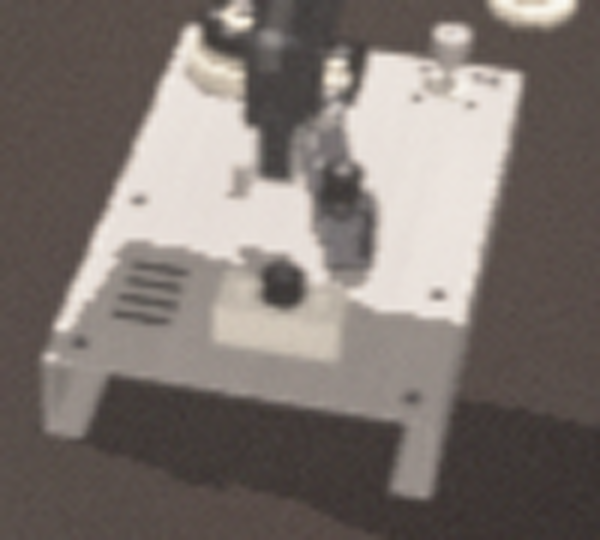

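View pics/w7.png

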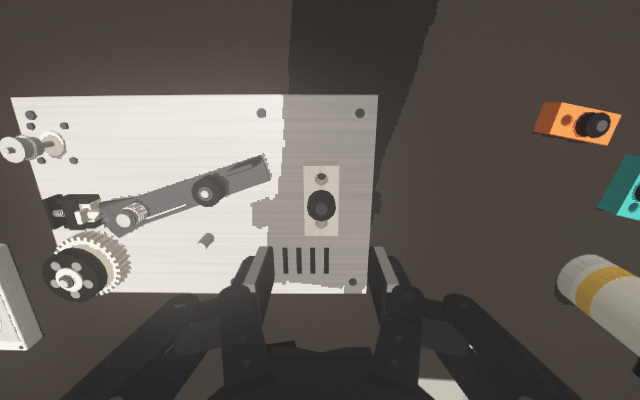

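The block sits level on the plate, with both holes over the pegs at (321,178) and (321,227). Next I'll refine the arm geometry from this picture.

```bash
python3 - <<'E'
from h import *
a=cv2.imread('pics/w7.png')
cv2.imwrite('pics/w7a.png',cv2.resize(a[145:245,90:290],None,fx=4,fy=4,interpolation=cv2.INTER_CUBIC))
cv2.imwrite('pics/w7b.png',cv2.resize(a[155:245,290:350],None,fx=6,fy=6,interpolation=cv2.INTER_CUBIC))
E
```

```text
(no output)
```

View pics/w7a.png

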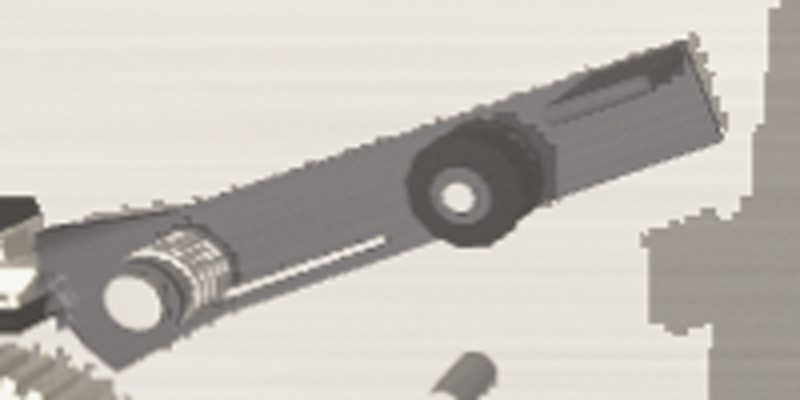

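View pics/w7b.png

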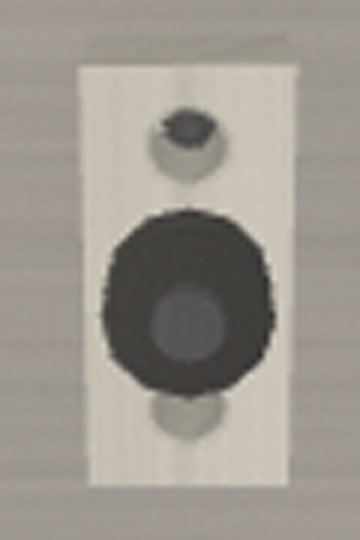

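```bash
python3 - <<'E'
from h import *
c=load('w7')
C=lambda p:(np.array(p,float)+.5)/4-.5+[90,145]
B=lambda p:(np.array(p,float)+.5)/6-.5+[290,155]
an=lambda d:np.arctan2(d[1],d[0])
r=onz(c,C([(459,197)]),.091)[0];print('roller',r)
e=onz(c,C([(550,108),(648,76)]),.098);print('tab',e,e.mean(0),an(e[1]-e[0]),np.linalg.norm(e[1]-e[0]))
for z in(.08,.084,.088):print('pivot',onz(c,C([(131,300)]),z))
t=onz(c,B([(78,66),(298,66),(288,486),(90,486)]),.074);print('block',t.mean(0),[np.linalg.norm(t[i]-t[i-1]).round(4) for i in range(4)])
for a in(.101+.32,):
  d=np.array([-np.sin(a),np.cos(a)]);n=np.array([np.cos(a),np.sin(a)])
  pv=r[:2]-.078*d;print('pv',pv,'tab',pv+.114*d-.012*n)
plan([.45,.04,.1664],None)
E
```

```text
roller [0.49816135 0.00578498 0.091     ]
tab [[0.47630781 0.02605481 0.098     ]
 [0.46836811 0.04420575 0.098     ]] [0.47233796 0.03513028 0.098     ] 1.9831448539729208 0.019811494803057092
pivot [[ 0.53302961 -0.07073042  0.08      ]]
pivot [[ 0.53106095 -0.06789667  0.084     ]]
pivot [[ 0.52909229 -0.06506291  0.088     ]]
block [0.50133278 0.09938989 0.074     ] [np.float64(0.0638), np.float64(0.0303), np.float64(0.0638), np.float64(0.0297)]
pv [ 0.53003787 -0.06540411] tab [0.47249694 0.03373741]
shift now [ 56.1 -53.7  -3.6] t 15.55 q [-0.06 -0.18 -0.3   1.44 -0.   -0.16]
```

```bash
cat >> h.py <<'E'
PV=np.array([.530,-.0653]); YAW=.101
def armpose(th,gap,z,along=.114,half=.011):
    a=YAW+.32-th; d=np.array([-np.sin(a),np.cos(a)]);n=np.array([np.cos(a),np.sin(a)])
    P=PV+along*d-(.012+half+gap)*n; return np.r_[P,z],a+np.pi/2
E
python3 - <<'E'
from h import *
x,y=armpose(0,.02,.166);print(x); plan(x,y)
E
```

```text
[0.44416597 0.02117265 0.166     ]
turn [-0.0004  0.001  -0.3188]
shift after turn [ 83.1 -48.2  -3.2]
shift now [ 63.8 -71.8  -3.2] t 15.55 q [-0.06 -0.18 -0.3   1.44 -0.   -0.16]
```

```bash
python3 -m inch '[{"turn":[0,0,-0.106],"delta_pos":[0,0,-3],"gripper":30},{"turn":[0,0,-0.106],"delta_pos":[0,0,0],"gripper":0},{"turn":[0,0,-0.107],"delta_pos":[0,0,0],"gripper":0},{"turn":[0,0,0],"delta_pos":[20,-12,0],"gripper":0},{"turn":[0,0,0],"delta_pos":[25,-14,0],"gripper":0},{"turn":[0,0,0],"delta_pos":[25,-14,0],"gripper":0},{"turn":[0,0,0],"delta_pos":[13,-8,0],"gripper":0},{"turn":[0,0,0],"delta_pos":[0,0,0],"gripper":0},{"turn":[0,0,0],"delta_pos":[0,0,0],"gripper":0}]' 40
python3 - <<'E'
from h import *
x,y=armpose(0,.02,.078);plan(x,y);snap('wrist','w8')
E
```

```text
t: 16.45
position: [0.4437, 0.0216, 0.1646]
ee_rot: [0.655, -3.072, -0.001]
ft_force: [0.5, -0.9, -0.4]
finger_gap: 0.0001
turn [ 0.0006 -0.0004 -0.0007]
shift after turn [-0.2 -0.5 86.6]
shift now [-0.3 -0.6 86.6] t 16.45 q [-0.25 -0.39 -0.47  1.49  0.   -0.67]
```

View pics/w8.png

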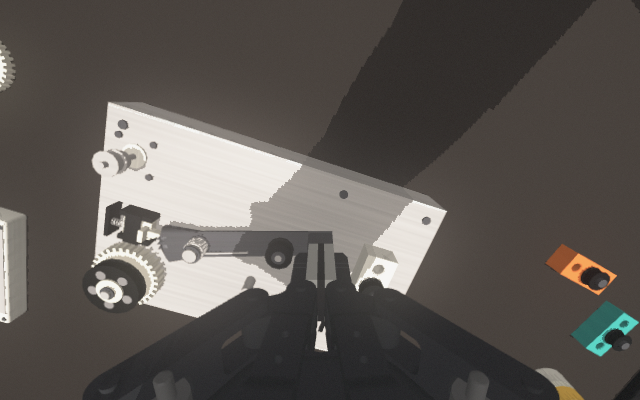

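```bash
python3 -m inch '[{"turn":[0,0,0],"delta_pos":[0,0,10],"gripper":0},{"turn":[0,0,0],"delta_pos":[0,0,20],"gripper":0},{"turn":[0,0,0],"delta_pos":[0,-0.5,20],"gripper":0},{"turn":[0,0,0],"delta_pos":[0,0,20],"gripper":0},{"turn":[0,0,0],"delta_pos":[0,0,11],"gripper":0},{"turn":[0,0,0],"delta_pos":[0,0,5],"gripper":0},{"turn":[0,0,0],"delta_pos":[0,0,0],"gripper":0},{"turn":[0,0,0],"delta_pos":[0,0,0],"gripper":0}]' 40
python3 - <<'E'
from h import *
x,y=armpose(0,.02,.078);plan(x,y)
x,y=armpose(0,.004,.078);plan(x,y)
snap('side','s9');a=cv2.imread('pics/s9.png');cv2.imwrite('pics/s9a.png',cv2.resize(a[160:270,300:420],None,fx=6,fy=5.4,interpolation=cv2.INTER_CUBIC))
E
```

```text
t: 17.3
position: [0.4445, 0.0209, 0.08]
ee_rot: [-0.657, 3.071, -0.001]
ft_force: [0.2, -0.6, 0.3]
finger_gap: -0.0
turn [-0.0007  0.0007  0.0004]
shift after turn [0.2 0.4 2. ]
shift now [0.2 0.4 2. ] t 17.3 q [-0.25 -0.36 -0.61  1.32 -0.   -0.67]
turn [-0.0007  0.0007  0.0004]
shift after turn [-15.8   0.4   2. ]
shift now [-15.8   0.4   2. ] t 17.3 q [-0.25 -0.36 -0.61  1.32 -0.   -0.67]
```

View pics/s9a.png

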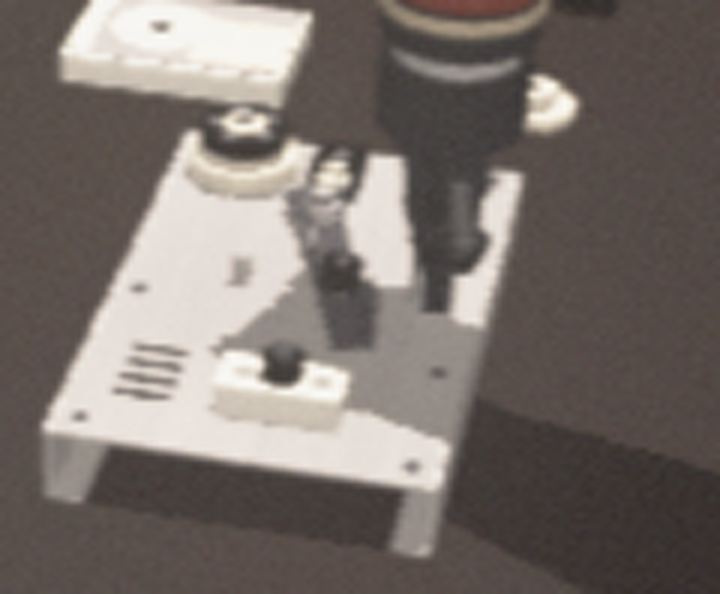

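The fingertip is clear of the tab, and the block is seated flat at crop (280,385). I'll approach the tab in small steps to find contact.

```bash
python3 -m inch '[{"turn":[0,0,0],"delta_pos":[-6,0,1],"gripper":0},{"turn":[0,0,0],"delta_pos":[-6,0,1],"gripper":0},{"turn":[0,0,0],"delta_pos":[-3,0,0],"gripper":0},{"turn":[0,0,0],"delta_pos":[0,0,0],"gripper":0},{"turn":[0,0,0],"delta_pos":[0,0,0],"gripper":0}]' 
for i in 1; do python3 -m inch '[{"turn":[0,0,0],"delta_pos":[-2,0,0],"gripper":0},{"turn":[0,0,0],"delta_pos":[0,0,0],"gripper":0}]'; done
python3 -m inch '[{"turn":[0,0,0],"delta_pos":[-2,0,0],"gripper":0},{"turn":[0,0,0],"delta_pos":[0,0,0],"gripper":0}]'
python3 -c "
from h import *
x,y=armpose(0,0,.078);plan(x,y)"
```

```text
t: 17.85
position: [0.4577, 0.0272, 0.0772]
ee_rot: [0.657, -3.072, -0.0]
ft_force: [-0.8, -0.5, -0.1]
finger_gap: 0.0001
t: 18.05
position: [0.4597, 0.0279, 0.0773]
ee_rot: [-0.657, 3.072, -0.0]
ft_force: [0.6, -0.5, 0.2]
finger_gap: 0.0002
t: 18.25
position: [0.4615, 0.0287, 0.0773]
ee_rot: [0.657, -3.072, 0.0]
ft_force: [0.6, 0.7, 0.3]
finger_gap: 0.0001
turn [-0.     -0.0001  0.0002]
shift after turn [-1.1  0.2 -0.7]
shift now [-1.1  0.2 -0.7] t 18.25 q [-0.22 -0.3  -0.56  1.31 -0.   -0.64]
```

```bash
python3 -m inch '[{"turn":[0,0,0],"delta_pos":[-1,0,0],"gripper":0},{"turn":[0,0,0],"delta_pos":[0,0,0],"gripper":0}]' 
python3 -m inch '[{"turn":[0,0,0],"delta_pos":[-1,0,0],"gripper":0},{"turn":[0,0,0],"delta_pos":[0,0,0],"gripper":0}]'
python3 -m inch '[{"turn":[0,0,0],"delta_pos":[-1,0,0],"gripper":0},{"turn":[0,0,0],"delta_pos":[0,0,0],"gripper":0}]'
```

```text
t: 18.45
position: [0.4619, 0.029, 0.0772]
ee_rot: [0.656, -3.071, 0.0]
ft_force: [-4.1, -0.4, 2.6]
finger_gap: 0.0004
t: 18.65
position: [0.463, 0.0296, 0.0772]
ee_rot: [0.657, -3.072, -0.0]
ft_force: [-4.2, -0.2, 2.1]
finger_gap: -0.0003
t: 18.85
position: [0.464, 0.0301, 0.0772]
ee_rot: [0.657, -3.072, -0.0]
ft_force: [-5.6, 0.4, 1.2]
finger_gap: -0.0001
```

```bash
python3 -m inch '[{"turn":[0,0,0.02],"delta_pos":[-2.3,0.4,0],"gripper":0},{"turn":[0,0,0.02],"delta_pos":[-2.3,0.4,0],"gripper":0},{"turn":[0,0,0.02],"delta_pos":[-2.3,0.4,0],"gripper":0},{"turn":[0,0,0.02],"delta_pos":[-2.3,0.4,0],"gripper":0},{"turn":[0,0,0.02],"delta_pos":[-2.3,0.4,0],"gripper":0},{"turn":[0,0,0.02],"delta_pos":[-2.3,0.4,0],"gripper":0},{"turn":[0,0,0.02],"delta_pos":[-2.3,0.4,0],"gripper":0},{"turn":[0,0,0.02],"delta_pos":[-2.3,0.4,0],"gripper":0},{"turn":[0,0,0.02],"delta_pos":[-2.3,0.4,0],"gripper":0},{"turn":[0,0,0.02],"delta_pos":[-2.3,0.4,0],"gripper":0},{"turn":[0,0,0],"delta_pos":[0,0,0],"gripper":0}]'
cat >> h.py <<'E'
def theta():
    from scipy.optimize import brentq
    p,R,s=tool(); 
    # th for which TCP lies 11.5mm off face plane (rotating about pivot, along free)
    f=lambda th:(lambda a:(p[:2]-PV)@np.array([np.cos(a),np.sin(a)])+.0235)(YAW+.32-th)
    th=brentq(f,-.1,.9); a=YAW+.32-th; al=(p[:2]-PV)@np.array([-np.sin(a),np.cos(a)])
    x=np.arctan2(R[1,1],R[0,1])-np.pi/2
    print('th',round(th,4),'along',al.round(4),'yaw err (tool-arm)',round(x-a,4),'z',p[2].round(4),'F',s['ft_force'].round(1),'t',s['t'],'Fpush',(s['ft_force'][:2]@[np.cos(a),np.sin(a)]).round(1)); return th
E
python3 -c "
from h import *
theta();x,y=armpose(.3,0,.078,half=.0115);plan(x,y)"
```

```text
t: 19.95
position: [0.4842, 0.0412, 0.0771]
ee_rot: [0.346, -3.121, 0.0]
ft_force: [-8.1, -1.3, 4.0]
finger_gap: 0.0001
th 0.2187 along 0.1135 yaw err (tool-arm) 0.0182 z 0.0771 F [-8.1 -1.3  4. ] t 19.95 Fpush -8.2
turn [-0.0001 -0.0012  0.0995]
shift after turn [-9.1  2.7 -0.9]
shift now [-9.4  1.8 -0.9] t 19.95 q [-0.18 -0.22 -0.49  1.3  -0.   -0.41]
```

```bash
python3 -m inch '[{"turn":[0,0,0.027],"delta_pos":[-2.3,0.5,0],"gripper":0},{"turn":[0,0,0.027],"delta_pos":[-2.3,0.5,0],"gripper":0},{"turn":[0,0,0.024],"delta_pos":[-2.3,0.5,0],"gripper":0},{"turn":[0,0,0.02],"delta_pos":[-2.3,0.4,0],"gripper":0},{"turn":[0,0,0.02],"delta_pos":[-2.3,0.4,0],"gripper":0},{"turn":[0,0,0.02],"delta_pos":[-2.3,0.4,0],"gripper":0},{"turn":[0,0,0.02],"delta_pos":[-2.3,0.4,0],"gripper":0},{"turn":[0,0,0],"delta_pos":[0,0,0],"gripper":0}]'
python3 -c "
from h import *
theta();x,y=armpose(.5,0,.078,half=.0115);plan(x,y);snap('wrist','w10');snap('top','t10')
a=cv2.imread('pics/t10.png');cv2.imwrite('pics/t10a.png',cv2.resize(a[180:290,245:395],None,fx=5.3,fy=5.3,interpolation=cv2.INTER_CUBIC))
"
```

```text
t: 20.75
position: [0.4994, 0.0467, 0.0771]
ee_rot: [0.098, -3.138, 0.0]
ft_force: [-7.9, -1.1, 3.7]
finger_gap: -0.0002
th 0.358 along 0.1137 yaw err (tool-arm) -0.0004 z 0.0771 F [-7.9 -1.1  3.7] t 20.75 Fpush -7.9
turn [-0.0002 -0.0016  0.1415]
shift after turn [-15.8   4.8  -0.9]
shift now [-16.4   2.5  -0.9] t 20.75 q [-0.17 -0.17 -0.45  1.29 -0.   -0.23]
```

View pics/w10.png

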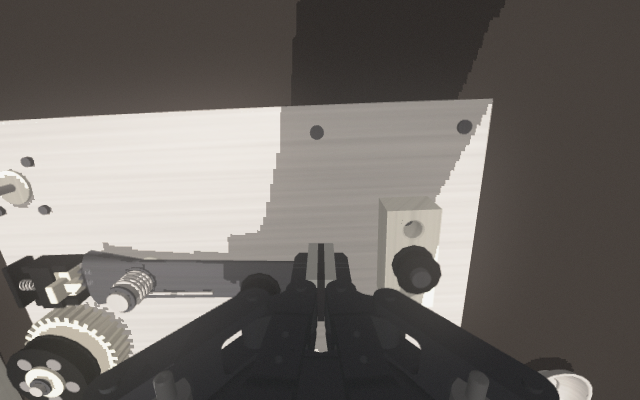

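View pics/t10a.png

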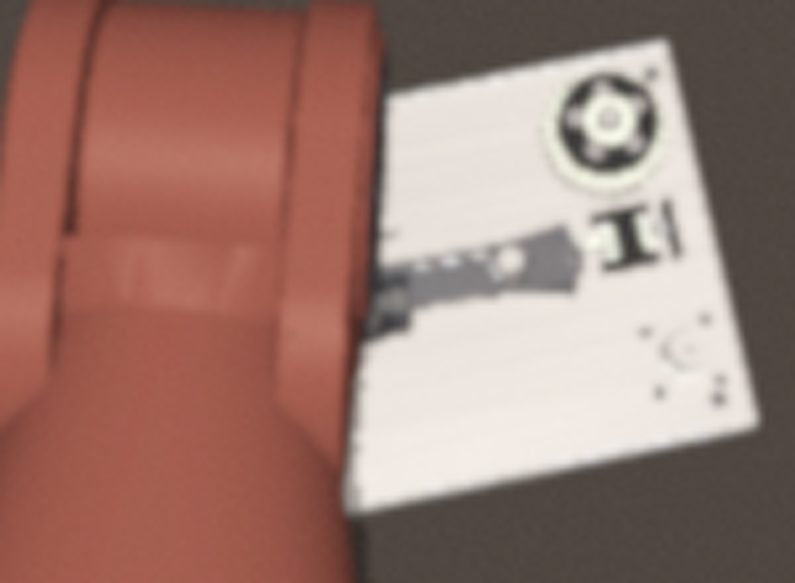

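```bash
python3 -m inch '[{"turn":[0,0,0.02],"delta_pos":[-2.3,0.4,0],"gripper":0},{"turn":[0,0,0.02],"delta_pos":[-2.3,0.4,0],"gripper":0},{"turn":[0,0,0.02],"delta_pos":[-2.3,0.4,0],"gripper":0},{"turn":[0,0,0.02],"delta_pos":[-2.3,0.4,0],"gripper":0},{"turn":[0,0,0.02],"delta_pos":[-2.3,0.4,0],"gripper":0},{"turn":[0,0,0.02],"delta_pos":[-2.3,0.4,0],"gripper":0},{"turn":[0,0,0],"delta_pos":[0,0,0],"gripper":0},{"turn":[0,0,0],"delta_pos":[0,0,0],"gripper":0}]'
python3 -c "
from h import *
theta();x,y=armpose(.515,0,.078,half=.0115);plan(x,y)"
```

```text
t: 21.65
position: [0.5131, 0.0494, 0.0771]
ee_rot: [-0.089, -3.139, -0.0]
ft_force: [-6.6, 0.3, 4.2]
finger_gap: 0.0002
th 0.4788 along 0.1136 yaw err (tool-arm) 0.0011 z 0.0771 F [-6.6  0.3  4.2] t 21.65 Fpush -6.6
turn [ 0.0002 -0.0015  0.0373]
shift after turn [-4.1  1.4 -0.9]
shift now [-4.1  1.2 -0.9] t 21.65 q [-0.16 -0.12 -0.41  1.29  0.   -0.1 ]
```

```bash
python3 -m inch '[{"turn":[0,0,0.02],"delta_pos":[-2.2,0.4,0],"gripper":0},{"turn":[0,0,0.019],"delta_pos":[-2.1,0.4,0],"gripper":0},{"turn":[0,0,0],"delta_pos":[0,0,0],"gripper":0},{"turn":[0,0,0],"delta_pos":[0,0,0],"gripper":0},{"turn":[0,0,0],"delta_pos":[0,0,0],"gripper":0}]'
python3 -c "
from h import *
theta();snap('wrist','w11');snap('top','t11');snap('side','s11');
a=cv2.imread('pics/t11.png');cv2.imwrite('pics/t11a.png',cv2.resize(a[200:280,300:395],None,fx=8,fy=7,interpolation=cv2.INTER_CUBIC))
a=cv2.imread('pics/s11.png');cv2.imwrite('pics/s11a.png',cv2.resize(a[160:270,300:420],None,fx=6,fy=5.4,interpolation=cv2.INTER_CUBIC))
theta()"
```

```text
t: 22.15
position: [0.5174, 0.0499, 0.0771]
ee_rot: [-0.15, -3.136, -0.0]
ft_force: [-8.3, -0.7, 3.9]
finger_gap: -0.0001
th 0.5161 along 0.1135 yaw err (tool-arm) -0.0006 z 0.0771 F [-8.3 -0.7  3.9] t 22.15 Fpush -8.2
th 0.5163 along 0.1135 yaw err (tool-arm) -0.0004 z 0.0771 F [-7.6 -0.5  4.6] t 22.3 Fpush -7.5
```

View pics/w11.png

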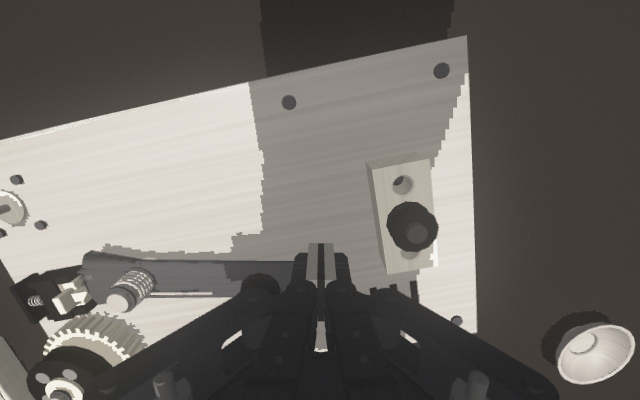

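View pics/s11a.png

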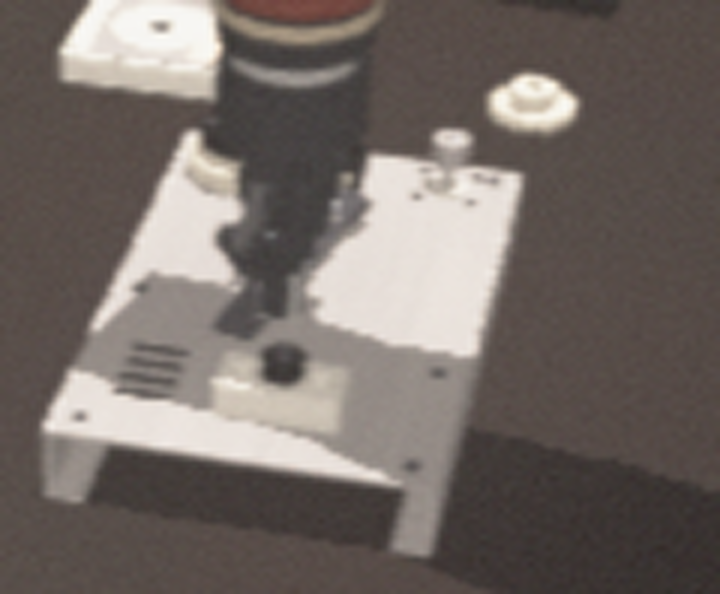

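View pics/t11a.png

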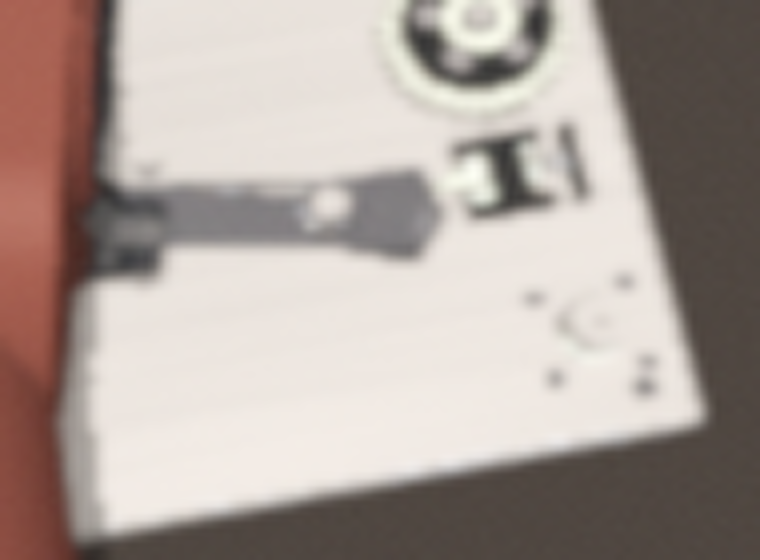

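The views agree. The arm's edge stays parallel to the tool, so its angle is about 0.516 rad. The push of roughly 8 N matches the spring alone, which means it is off the end stop, and the block is still seated. I'll hand the job in.

```bash
python3 -m inch '[{"turn":[0,0,0],"delta_pos":[0,0,0],"gripper":0},{"turn":[0,0,0],"delta_pos":[0,0,0],"gripper":0},{"turn":[0,0,0],"delta_pos":[0,0,0],"gripper":0}]'; python3 -c "
from h import *
theta();print(ctrl.sign_off())"
```

```text
t: 22.6
position: [0.5174, 0.0499, 0.0771]
ee_rot: [-0.15, -3.136, -0.0]
ft_force: [-9.0, -0.0, 5.3]
finger_gap: 0.0004
th 0.5158 along 0.1135 yaw err (tool-arm) -0.0008 z 0.0771 F [-9.  -0.   5.3] t 22.6 Fpush -8.9
the job is handed in; nothing more can be done
None
```

The idler block is seated on both pegs and released. The robot is holding the tensioner arm back past the last click, and I handed the job in at 22.6 s.

- **Block:** Contact came at the height expected for a fully seated block. After release, the wrist picture gave its top face at the right size and height, with the pegs showing in the holes. It still looked seated in the last pictures.
- **Tensioner arm:** I pushed it by the thumb tab with the shut fingers, along its arc. My estimate of its final angle, from the fingertip position, is about 0.516 rad. That is past the last click at 0.43 and the 0.47 hold line, and short of the stop at 0.62. In the last wrist picture the arm's edge was still parallel to the tool, which agrees with that angle.
- **Push force:** It read about 7.5 to 9 N at the end, roughly what the spring alone should give, so the arm is not against its stop.
- **Not confirmed:** I did not see the pawl click directly; the detector never found the pawl. That it clicked in is inferred from the angle.
- **Upward force:** The tool also read about 4 to 5 N of upward force while pushing. I take this as friction at the tab.
- **Other things on the bench:** No move went near them, but I did not re-measure their positions at the end.

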